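# Fan out the reference plates on the soak tray

## Task

Spread the neat pile of three aluminium reference plates into an overlapping, straight fan along the tray, towards the tray's empty end: the bottom plate stays in the tray, and each plate above lies flat, about 20 mm further along than the one under it. Then set the larger brass weight upright on the middle of the top plate (do not drop it) and let go. Leave the other things on the bench where they are.

Things in the scene. Friction and masses are not known exactly. Their poses are not given: they have to be found in the camera images.
- tray: Dark steel soak tray, fixed to the bench. Inside 98 mm (its x) by 236 mm (its y), floor 12 mm above the bench, 4 mm thick rims all round whose top is 18 mm above the bench (6 mm above the floor). Origin at its centre, on the bench surface; y runs along the tray from the end where the pile lies to the empty end, z up.
- plate_bottom: Lowest of three equal aluminium plates, piled nearly square (within 4 mm) near one end of the tray. 90 mm (its x, across the tray) by 110 mm (its y, along the tray) by 10 mm thick, about 0.27 kg. It lies on the tray floor, its upper face 4 mm above the rims. Origin at the centre of its underside; y points to the tray's empty end, z up.
- plate_middle: The middle plate of the pile, same size, axes and origin; its underside is 22 mm above the bench. The plates slide on one another with ordinary friction; a plate pushed at its edge carries along those lying on it and leaves those below.
- plate_top: The top plate of the pile, same size, axes and origin; its underside is 32 mm above the bench.
- weight_mid (a point): The larger brass weight, standing upright on the bench to one side of the tray: a plain cylinder 30 mm in diameter and 40 mm high with a small knob (18 mm) on top, 53 mm high in all, 0.22 kg. The point is on its axis, 20 mm above its foot; z along its axis, up.
- weight: The same larger brass weight; origin at the centre of its foot, z up.
- small_weight: Smaller brass weight, 20 mm in diameter, 37 mm high, standing on the other side of the tray: not to be moved. Origin at the centre of its foot.
- meter: Black hand-held meter, 150 x 66 x 30 mm, lying on the bench beyond the tray: not to be moved. Origin at the centre of its underside, x along its length.
- tape: Roll of clear tape, 90 mm across, 24 mm high, lying on the bench beyond the tray: not to be moved. Origin at the centre of its underside.
- jar: Closed jar, 54 mm across, 70 mm high, beyond the tray: not to be moved. Origin at the centre of its underside.
- driver: Screwdriver lying on the bench, on the robot's left: not to be moved. Origin under its middle.
- sleeve: Short thick aluminium tube, 28 mm across, 32 mm high, standing on the bench left of the tray: not to be moved. Origin at the centre of its underside.
- dish: White open plastic dish, 90 x 120 x 30 mm, on the robot's right: not to be moved. Origin at the centre of its underside.
There are look-alikes about, which are no part of the job. Leave any blue, brown or pink look-alike of the plate_top alone.

How it is judged:
On the way:
1. the three plates lie fanned along the tray, with the weight still off them (y of plate_middle in the frame of plate_bottom between 0.012 and 0.03 m and x of plate_middle in the frame of plate_bottom between -0.01 and 0.01 m and z of plate_middle in the frame of plate_bottom between 0.007 and 0.013 m and angle between the y axis of each of plate_middle, plate_top and the y axis of tray, either way round below 0.17 rad and angle between each of plate_middle, plate_top, plate_bottom's own z axis and vertical below 0.06 rad and y of plate_top in the frame of plate_middle between 0.012 and 0.03 m and x of plate_top in the frame of plate_middle between -0.01 and 0.01 m and z of plate_top in the frame of plate_middle between 0.007 and 0.013 m and z of plate_bottom in the frame of tray between 0.009 and 0.015 m and horizontal distance between weight_mid and plate_top above 0.1 m), for 0.2 s.
At the end, for the whole second after the job is handed in: Plates flat: bottom on the tray floor, middle on it, top on the middle; each 12-30 mm further to the empty end than the one under it, within 10 mm sideways, within 10 degrees of the tray's line. Larger weight upright, at rest on the top plate, axis within 22 mm of its centre (y of plate_middle in the frame of plate_bottom between 0.012 and 0.03 m and x of plate_middle in the frame of plate_bottom between -0.01 and 0.01 m and z of plate_middle in the frame of plate_bottom between 0.007 and 0.013 m and angle between the y axis of each of plate_middle, plate_top and the y axis of tray, either way round below 0.17 rad and angle between each of plate_middle, plate_top, plate_bottom's own z axis and vertical below 0.06 rad and y of plate_top in the frame of plate_middle between 0.012 and 0.03 m and x of plate_top in the frame of plate_middle between -0.01 and 0.01 m and z of plate_top in the frame of plate_middle between 0.007 and 0.013 m and z of plate_bottom in the frame of tray between 0.009 and 0.015 m and horizontal distance between weight_mid and plate_top below 0.022 m and z of weight_mid in the frame of plate_top between 0.026 and 0.034 m and angle between weight_mid's own z axis and vertical below 0.1 rad and linear speed of each of weight, plate_top below 0.02 m/s); the robot touches nothing.
It fails at once if the larger brass weight is dropped from more than about 25 mm (linear speed of weight above 0.7 m/s and contact force between the fingers and weight below 0.01 N).
It fails at once if another thing on the bench is moved more than 30 mm (distance of any of small_weight, meter, tape, jar, driver, dish, sleeve from where it was at the start of the episode above 0.03 m).
It also fails if it takes over 58 s, if anything falls off the work surface, if the arm or the gripper's body presses on something with over 40 N, if the wrist force passes 120 N, or if a joint passes its speed limit or range.

## Robot

A 7-joint arm with a two-finger parallel gripper is mounted at the origin on the work surface. World frame = base frame: x ahead of the robot, y to its left, z up, the work surface at z = 0. Lengths are in m, angles in rad, forces in N, time in s.
With the tool pointing down it reaches from about 0.4 to 0.85 m from the base axis. Payload 4.5 kg.
Tool frame: the origin (TCP) lies at the very end of the fingers, on their centre line; the grasp point (between the pads) lies 19 mm behind it; z points along the fingers, y is the line along which they close (so a half turn about z gives the same grasp; the last joint's range is limited). The gripper opens to 88 mm and grips with 3 to 60 N. Pads are 18 mm wide; open, the fingers measure 123 mm over their backs; the gripper's body (75 mm by 187 mm) begins 45 mm behind the grasp point.
Start: joints at [-1.193, 0.689, -0.195, 1.565, 0.157, 0.902, -0.215], TCP at [0.211, 0.588, 0.239] pointing down, gripper open.
Joint ranges: [-3.01, 3.01], [-0.46, 2.08], [-1.47, 1.51], [0.13, 2.56], [-1, 4.14], [0.04, 2.09], [-2.66, 2.66]. Speed limits (rad/s): [2.57, 2.57, 3.14, 3.14, 3.14, 3.14, 3.14].

## Interface

Orientations are given as a rotation vector (axis times angle).
In Python, from bench import arm gives the robot as it stands. Calls block until the motion is done:
- arm.goto(position, orientation): joint-space move of the TCP to a pose.
- arm.move_straight(position, vel=0.15, attitude=None): straight line of the TCP; attitude=None keeps the orientation; vel is the mean speed in m/s.
- arm.movej(angles): joint-space move.
- arm.move_gripper(opening, effort=None): finger opening in m; effort is the grip in N (None keeps the last); returns when the fingers have stopped.
- arm.hold(seconds).
- arm.inverse_kinematics(position, orientation): joint angles nearest the present ones, or None.
- arm.observe(): the state.
- arm.get_image(name): name is "scene" or "side" or "wrist"; returns a dict with "frame" (420x560x3 uint8, red, green, blue), "fovy" (degrees; the focal length in pixels is half the picture's height over the tangent of half this angle, whatever the lens; pixels are square), "cx", "cy" (the principal point, pixels), "k1" (the pictures are not rectified: a ray, as slopes to the right and down, at radius r is drawn at 1 + k1 r^2 times it, then the intrinsics apply), "position" and "rotation" of the camera in the world; the wrist camera has in their place "mount" (4x4, takes a point from camera to tool coordinates, whose origin is the TCP and whose axes are the flange's). Camera axes: x right, y down, z forward; pixel columns grow to the right and rows downward; lengths in m; the calibration is good to about 2 mm. A picture is of the moment at which its call begins: read the wrist's pose just before it. There is no depth.
A pose or a line that the arm cannot do raises arm.Unreachable and nothing moves.
- arm.close_job(): hands the job in; it is judged then, once.
The state is a dict: "time": time; "qpos": joint angles; "joint_vel": joint speeds; "joint_efforts": joint torques, N m; "position": TCP position; "eef_rot": TCP orientation; "force": force on the tool from outside, world axes, zero at the start; "ft_torque": the same for the moment, N m; "gripper_width": finger opening in m; "grip_force": force on a finger pad.
Only numpy, scipy, OpenCV 4.12 (cv2) and the standard library are available. Lean on these libraries where they do the work, as an engineer would, in place of code of your own. Each camera call takes 0.05 s, during which the arm holds its last target. There are 200 camera calls.

## Working session

There is one attempt and no reset: what is moved stays moved. The work goes in short steps, each a Python script; the robot and the scene stay as the last script left them, time stands still between calls to the robot, and variables do not carry over. Pictures are saved under pics/ and viewed, at most 10 in all, crops included, and the job is handed in when it is done.

```bash
mkdir -p pics; ls; cat > h.py <<'E'
import numpy as np,cv2
from scipy.spatial.transform import Rotation as R
from bench import arm
def shot(name,fn):
    s=arm.observe(); im=arm.get_image(name)
    if 'mount' in im:
        M=np.array(im['mount']); T=np.eye(4); T[:3,:3]=R.from_rotvec(s['eef_rot']).as_matrix(); T[:3,3]=s['position']
        C=T@M; im['rotation']=C[:3,:3]; im['position']=C[:3,3]
    cv2.imwrite('pics/'+fn+'.png',im['frame'][:,:,::-1])
    np.savez('pics/'+fn+'.npz',f=210/np.tan(np.radians(im['fovy'])/2),c=[im['cx'],im['cy']],k=im['k1'],R=np.array(im['rotation']),p=np.array(im['position']))
    return im
def px2w(fn,uv,z):
    d=np.load('pics/'+fn+'.npz'); q=(np.array(uv,float)-d['c'])/d['f']; s=q.copy()
    for _ in range(30): s=q/(1+d['k']*(s@s))
    r=d['R']@np.r_[s,1]; return d['p']+r*(z-d['p'][2])/r[2]
def w2px(fn,P):
    d=np.load('pics/'+fn+'.npz'); c=d['R'].T@(np.array(P)-d['p']); s=c[:2]/c[2]
    return s*(1+d['k']*(s@s))*d['f']+d['c']
E
python3 - <<'E'
from h import *
for n in ('scene','side','wrist'):
    im=shot(n,n+'0'); print(n,im['position'],im['rotation'],im['fovy'],im['k1'])
print(arm.observe())
a=cv2.imread('pics/scene0.png');b=cv2.imread('pics/side0.png')
E
```

```text
pics
scene [0.97623006 0.53294137 0.74545943] [-0.79408484 -2.53222432  1.16103355] 55.01725724282186 0.03766958279488703
side [0.20894878 0.71203174 1.00671166] [-0.52659027  2.77927477 -1.08304456] 57.79747927954567 0.003543608242902467
wrist [0.14373866 0.61116649 0.38509696] [[ 0.33743228  0.90441618  0.26109544]
 [ 0.94134881 -0.32378907 -0.09498979]
 [-0.00137045  0.2778345  -0.96062798]] 70.3857074018212 -0.06070009958303256
{'time': 0.15, 'qpos': array([-1.19319181,  0.68973199, -0.19452876,  1.5660831 ,  0.15732347,
        0.90246386, -0.21509902]), 'joint_vel': array([-0.00041579, -0.00288149, -0.00020697, -0.00378853,  0.00131081,
       -0.00098078, -0.00021384]), 'joint_efforts': array([-1.48791496e-03, -5.27868533e+01, -1.26855679e+00, -1.53587025e+01,
       -5.25080098e-02,  3.86821208e-03,  1.10768453e-04]), 'position': array([0.21055262, 0.5879838 , 0.2381372 ]), 'eef_rot': array([-5.37249672e-01, -3.09520248e+00,  2.02703606e-03]), 'force': array([-0.34639414,  0.24641753,  0.3836389 ]), 'ft_torque': array([ 0.01761463,  0.03282209, -0.01038865]), 'grip_force': 0.0, 'gripper_width': 0.08829099557408521}
```

View pics/scene0.png

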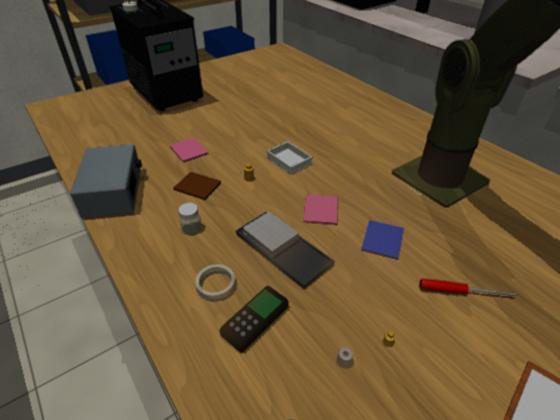

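View pics/side0.png

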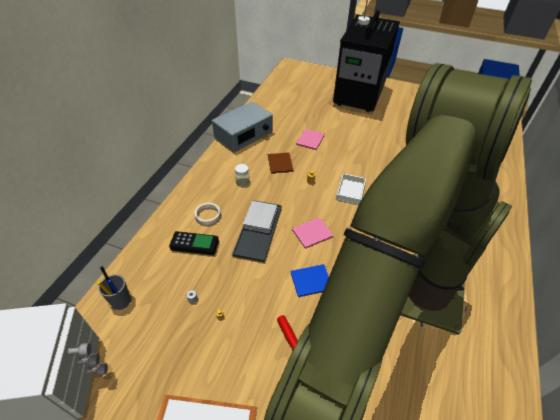

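The scene view shows the grey pile at about (270,235) in the dark tray, whose empty end is at about (300,262). The larger weight is at (249,172) and the small one at (390,338). The look-alikes for the top plate are pink (189,149), pink (321,208), brown (197,185) and blue (383,238). I choose the aluminium pile in the tray. Next I'll localise it and check it from the wrist.

```bash
sed -i "s/R=np.array(im\['rotation'\])/R=(R.from_rotvec(im['rotation']).as_matrix() if np.ndim(im['rotation'])==1 else im['rotation'])/" h.py
python3 - <<'E'
from h import *
for n in('scene','side'): shot(n,n+'0')
S=dict(pile=((270,233),(261,216),.04),trayfar=((303,282),(249,258),.018),trayR=((332,260),(265,256),.018),trayPileL=((237,233),(250,204),.018),weight=((249,178),(311,183),.003),sleeve=((345,362),(192,301),0),small=((390,343),(220,318),0),dish=((290,160),(350,190),.0),jar=((191,228),(242,183),0))
for k,(a,b,z) in S.items(): print(k,px2w('scene0',a,z).round(3),px2w('side0',b,z).round(3))
E
```

```text
pile [ 0.583 -0.06   0.04 ] [ 0.567 -0.066  0.04 ]
trayfar [0.598 0.093 0.018] [0.54  0.093 0.018]
trayR [0.501 0.081 0.018] [0.497 0.067 0.018]
trayPileL [ 0.64  -0.127  0.018] [ 0.634 -0.121  0.018]
weight [ 0.481 -0.325  0.003] [ 0.47  -0.323  0.003]
sleeve [0.641 0.282 0.   ] [0.638 0.283 0.   ]
small [0.539 0.303 0.   ] [0.537 0.3   0.   ]
dish [ 0.319 -0.335  0.   ] [ 0.322 -0.345  0.   ]
jar [ 0.722 -0.23   0.   ] [ 0.716 -0.226  0.   ]
```

```bash
cat >> h.py <<'E'
def down(yaw): # tool z down; yaw = world angle of tool y (closing) axis
    y=np.array([np.cos(yaw),np.sin(yaw),0]); z=np.array([0,0,-1.]); x=np.cross(y,z)
    return R.from_matrix(np.c_[x,y,z]).as_rotvec()
E
python3 - <<'E'
from h import *
for yaw in (0.1,-0.1,3.04,1.57,-1.57):
  for p in ([.56,-.04,.27],[.59,-.2,.03],[.475,-.325,.03]):
    print(yaw,p,arm.inverse_kinematics(p,down(yaw)))
q=None
for yaw in(.1,3.04):
    if arm.inverse_kinematics([.56,-.04,.27],down(yaw)) is not None:
        arm.goto([.56,-.04,.27],down(yaw)); shot('wrist','w1'); break
d=np.load('pics/w1.npz');print(d['p'],arm.observe()['position'],arm.observe()['time'])
E
```

```text
0.1 [0.56, -0.04, 0.27] [-0.04001766  0.56327215  0.04805835  1.73041553 -0.03418848  0.84871634
  0.12322693]
0.1 [0.59, -0.2, 0.03] [ 0.37652568  0.97863219 -0.22480376  1.69336661  0.3860438   0.51349929
  0.00932723]
0.1 [0.475, -0.325, 0.03] [ 0.61649448  0.94026087 -0.1667932   1.84484815  0.36396959  0.38622195
  0.27831973]
-0.1 [0.56, -0.04, 0.27] [-0.07307087  0.5652031   0.10264651  1.73218016 -0.07324718  0.84792587
 -0.03779596]
-0.1 [0.59, -0.2, 0.03] [ 0.34710196  0.97527731 -0.17112871  1.69507223  0.30015863  0.49702386
 -0.11516876]
-0.1 [0.475, -0.325, 0.03] [ 0.59770598  0.93898838 -0.13431403  1.84587346  0.298507    0.3762508
  0.13934033]
3.04 [0.56, -0.04, 0.27] [ 0.4383985   0.657234   -0.77738196  1.70514506  0.53307729  1.00325592
  2.50938302]
3.04 [0.59, -0.2, 0.03] [ 0.72766869  1.15520475 -0.94367554  1.6732205   1.13304005  0.95778795
  2.37153185]
3.04 [0.475, -0.325, 0.03] [ 0.2768325   0.99869944  0.43603258  1.86307523 -0.87120047  0.48263491
 -1.90828105]
1.57 [0.56, -0.04, 0.27] [ 0.20019415  0.57861161 -0.34873809  1.71751972  0.24322443  0.88818508
  1.31942316]
1.57 [0.59, -0.2, 0.03] [ 0.60595473  1.05712423 -0.66592803  1.68006688  0.91525421  0.7460659
  1.04515866]
1.57 [0.475, -0.325, 0.03] [ 0.85325209  1.00308176 -0.59041573  1.83177669  0.94561686  0.61733558
  1.23113147]
-1.57 [0.56, -0.04, 0.27] [-0.30925428  0.61308984  0.51068723  1.74442155 -0.37292585  0.88184825
 -1.20581243]
-1.57 [0.59, -0.2, 0.03] [ 0.15563388  0.98566457  0.17811173  1.70603686 -0.32617252  0.47906423
 -1.02364762]
-1.57 [0.475, -0.325, 0.03] [ 0.43784768  0.94831267  0.14307044  1.85446419 -0.3332003   0.36202958
 -0.7353287 ]
[0.55324913 0.03130035 0.41710554] [ 0.56014091 -0.03873214  0.26991442] 2.85
```

View pics/w1.png

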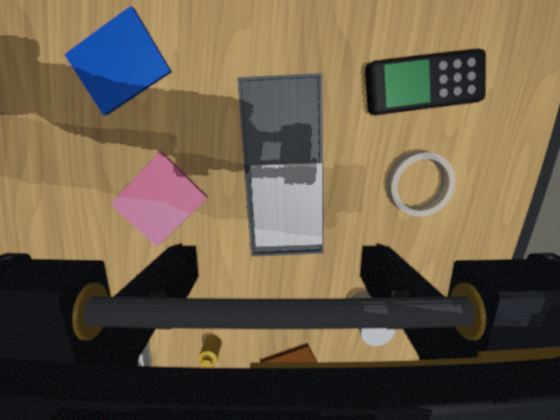

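The wrist view shows the tray outline from (238,76) to (323,254). The pile is its lower half, about (249..323, 164..249). Blue and pink are off to the left, and the brass weight is at (209,350). One enlarged crop for the corners.

```bash
python3 - <<'E'
import cv2
a=cv2.imread('pics/w1.png')[65:265,225:335]; a=cv2.convertScaleAbs(a,alpha=1.6,beta=20)
a=cv2.rotate(cv2.resize(a,None,fx=4,fy=4,interpolation=cv2.INTER_CUBIC)[:, :],cv2.ROTATE_90_CLOCKWISE)
cv2.imwrite('pics/c1.png',a);print(a.shape)
E
```

```text
(440, 800, 3)
```

View pics/c1.png

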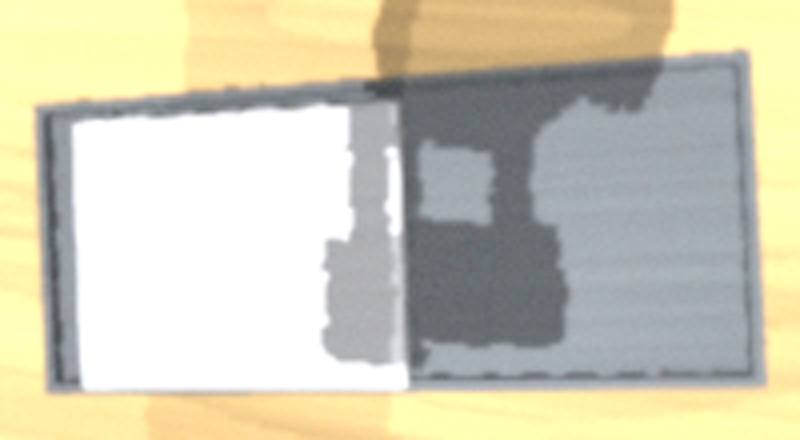

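```bash
python3 - <<'E'
from h import *
g=lambda x,y:(225+y/4-.4,65+(800-x)/4-.4)
tr=[px2w('w1',g(*p),.018) for p in ((36,105),(748,52),(765,384),(48,391))]
pl=[px2w('w1',g(*p),.042) for p in ((72,122),(400,100),(409,388),(82,388))]
for n,c in(('tray',tr),('plate',pl)):
    c=np.array(c)[:,:2]; print(n,c.round(4).tolist(),c.mean(0),'sides',[np.linalg.norm(c[i]-c[i-1]).round(4) for i in range(4)])
    for a,b in((0,1),(3,2)): v=c[b]-c[a]; print(np.degrees(np.arctan2(v[1],v[0])))
    for a,b in((0,3),(1,2)): v=c[b]-c[a]; print(np.degrees(np.arctan2(v[1],v[0])))
E
```

```text
tray [[0.5318, -0.1583], [0.4966, 0.0818], [0.5993, 0.0973], [0.6353, -0.143]] [ 0.56576239 -0.03053689] sides [np.float64(0.1046), np.float64(0.2426), np.float64(0.1039), np.float64(0.2429)]
98.3599698526051
98.52484265552674
8.408851090388772
8.606832668939619
plate [[0.5379, -0.1329], [0.5221, -0.0224], [0.6119, -0.0103], [0.6276, -0.1201]] [ 0.57486978 -0.07141564] sides [np.float64(0.0906), np.float64(0.1116), np.float64(0.0907), np.float64(0.1109)]
98.13797751274576
98.09948321342515
8.115031567498791
7.64048192980691
```

```bash
cat >> h.py <<'E'
Y=np.radians(8.4); TC=np.array([.5658,-.0305]); ex=np.array([np.cos(Y),np.sin(Y)]); ey=np.array([-np.sin(Y),np.cos(Y)])
def tw(x,y,z): return np.r_[TC+ex*x+ey*y,z]
def wt(p): d=np.array(p)[:2]-TC; return np.r_[d@ex,d@ey]
def fo(): s=arm.observe(); return wt(s['position']).round(4),round(s['position'][2],4),s['force'].round(2)
E
python3 - <<'E'
from h import *
print('plate c',wt([.57487,-.0714]),'rear',wt([.58275,-.1265]))
x=wt([.58275,-.1265])[0]; yr=wt([.58275,-.1265])[1]
arm.move_gripper(.05,20)
arm.goto(tw(x,yr-.026,.10),down(Y))
arm.move_straight(tw(x,yr-.026,.027),vel=.1); arm.hold(.2); print(fo())
f0=arm.observe()['force']
for i in range(30):
    arm.move_straight(tw(x,yr-.026+.001*i,.027),vel=.03)
    s=arm.observe(); df=(s['force']-f0)[:2]@ey
    if i>10: print(i,round(df,2),wt(s['position'])[1].round(4),round(s['position'][2],4))
    if df<-1.2: break
print(arm.observe()['time'])
E
```

```text
plate c [ 0.0029979  -0.04178621] rear [ 0.0027442  -0.09744625]
(array([ 0.0032, -0.1236]), np.float64(0.0277), array([0.2 , 0.7 , 0.06]))
6.975
```

```bash
python3 - <<'E'
from h import *
x=.0028;yr=-.0974
arm.hold(.2); y0=wt(arm.observe()['position'])[1]; print(fo())
for i in range(1,40):
    y=y0+.002*i
    if y>yr+.006: break
    arm.move_straight(tw(x,y,.027),vel=.04); arm.hold(.1)
    s=arm.observe(); print(i,(s['force'][:2]@ey).round(2),wt(s['position'])[1].round(4),round(s['position'][2],4))
    if s['force'][:2]@ey<-1.5: break
print(arm.observe()['time'])
E
```

```text
(array([ 0.0028, -0.1185]), np.float64(0.027), array([-0.83, -0.04,  0.39]))
1 -0.24 -0.1165 0.027
2 -0.5 -0.1145 0.027
3 -0.23 -0.1125 0.027
4 -0.01 -0.1104 0.027
5 -0.14 -0.1085 0.027
6 -0.24 -0.1066 0.027
7 -1.6 -0.1048 0.0271
9.625
```

```bash
python3 - <<'E'
from h import *
x=.0028
arm.move_straight(tw(x,-.0855,.027),vel=.03); arm.hold(.15); print(fo())
arm.move_straight(tw(x,-.092,.027),vel=.05)
arm.move_straight(tw(x,-.13,.18),vel=.25); arm.hold(.2)
shot('wrist','w2')
for y in(-.0974,-.0774,-.0764): print(y,w2px('w2',tw(-.042,y,.022)),w2px('w2',tw(.045,y,.022)))
a=cv2.imread('pics/w2.png'); print(arm.observe()['time'])
b=cv2.resize(a[120:320,160:420],(780,600),interpolation=cv2.INTER_CUBIC); cv2.imwrite('pics/w2c.png',b)
E
```

```text
(array([ 0.0027, -0.085 ]), np.float64(0.0269), array([ 1.18, -0.31, -0.37]))
-0.0974 [235.65958238 162.68686178] [321.09444892 162.74493913]
-0.0774 [234.93763217 142.71698702] [321.82129972 142.76142927]
-0.0764 [234.90155238 141.70171619] [321.85763811 141.74545062]
11.875
```

View pics/w2c.png

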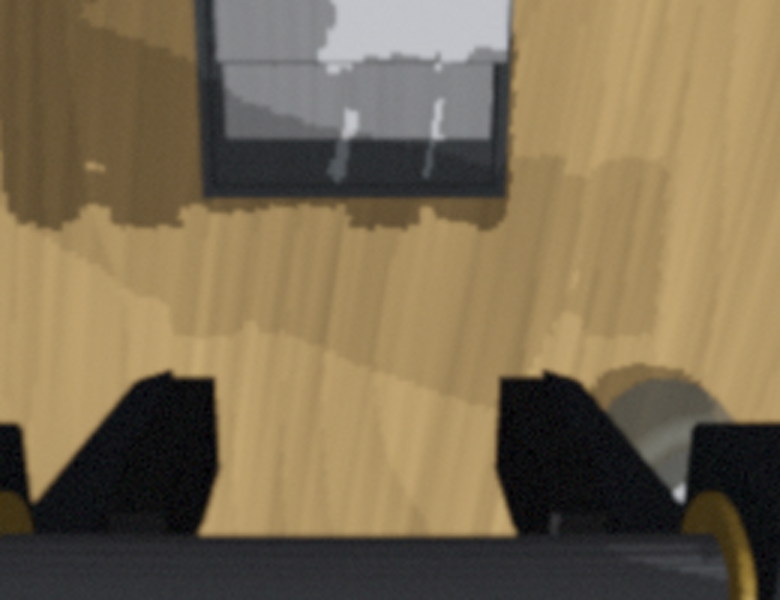

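The crop shows the bottom plate's rear edge at v≈166 (u 234 to 324) and the pushed pair's rear edge at v≈140 (u 232 to 329).

```bash
python3 - <<'E'
from h import *
for n,u,v,z in(('bot',234,165.8,.022),('bot',324,166,.022),('top',231.7,140.3,.042),('top',329,140.3,.042),('rim',227.5,184,.018),('rim',328.5,184,.018)):print(n,wt(px2w('w2',(u,v),z)).round(4))
E
```

```text
bot [-0.0438 -0.1006]
bot [ 0.0481 -0.1007]
top [-0.042  -0.0739]
top [ 0.0488 -0.0739]
rim [-0.052  -0.1203]
rim [ 0.0542 -0.1202]
```

Middle minus bottom comes to about 25 mm, inside the 12–30 window. Next I push the top plate 19 mm.

```bash
python3 - <<'E'
from h import *
x=.0030
arm.move_straight(tw(x,-.105,.06),vel=.25)
arm.move_straight(tw(x,-.095,.0375),vel=.1)
arm.move_straight(tw(x,-.066,.0375),vel=.04); arm.hold(.15); print(fo())
arm.move_straight(tw(x,-.072,.0375),vel=.05)
arm.move_straight(tw(x,-.13,.18),vel=.25); arm.hold(.2)
shot('wrist','w3'); print(arm.observe()['time'])
a=cv2.imread('pics/w3.png')
b=cv2.resize(a[60:210,180:380],(800,600),interpolation=cv2.INTER_CUBIC); cv2.imwrite('pics/w3c.png',b)
E
```

```text
(array([ 0.0028, -0.0659]), np.float64(0.0373), array([0.12, 0.53, 0.38]))
15.225
```

View pics/w3c.png

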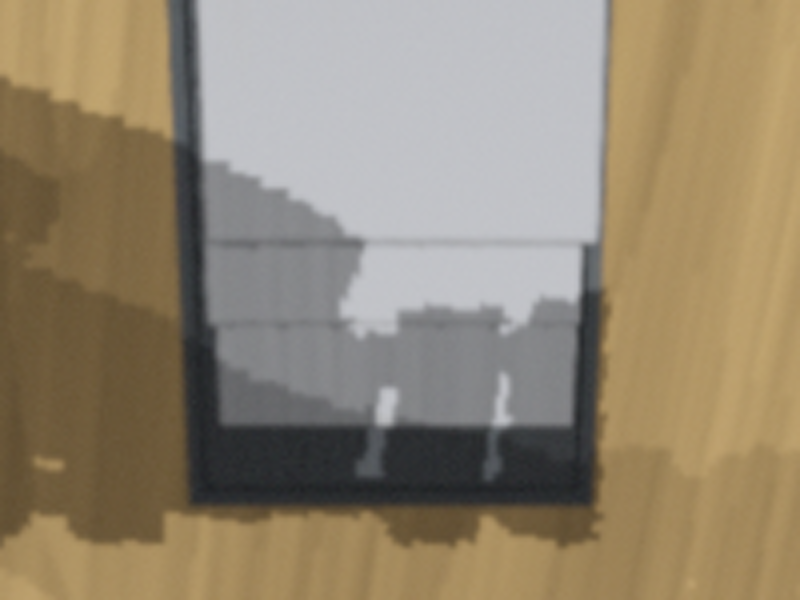

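The crop shows three clean parallel edges: bottom v≈166.7, middle ≈140.7, top ≈120.2. The plates are fanned and straight. Next I compute the offsets and look at the weight.

```bash
python3 - <<'E'
from h import *
for n,(l,r,v),z in(('bot',(219,574,427),.022),('mid',(211,583,323),.032),('top',(205,598,241),.042)):
    print(n,[wt(px2w('w3',(180+u/4-.4,60+v/4-.4),z)).round(4).tolist() for u in(l,r)])
arm.goto([.475,-.385,.2],down(Y)); arm.hold(.2)
shot('wrist','w4'); print(w2px('w4',[.475,-.324,.0]),w2px('w4',[.475,-.324,.053]),arm.observe()['time'])
E
```

```text
bot [[-0.0432, -0.1008], [0.0474, -0.1007]]
mid [[-0.0427, -0.0742], [0.0472, -0.0741]]
top [[-0.0419, -0.0551], [0.0484, -0.055]]
[284.77088708 133.99449102] [285.90957117 135.88225544] 16.4667
```

View pics/w4.png

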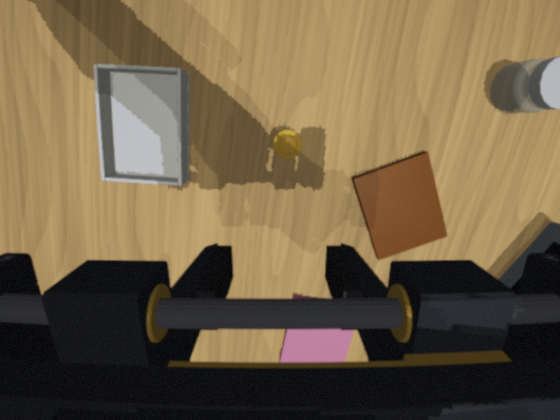

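The wrist view shows the larger weight from above at about (287,144). The dish is to its left and the brown look-alike to its right, both clear of the fingers. Next I segment the brass, grasp it and lift.

```bash
python3 - <<'E'
from h import *
a=cv2.imread('pics/w4.png'); h=cv2.cvtColor(a,cv2.COLOR_BGR2HSV)
m=np.zeros(h.shape[:2],np.uint8); m[120:170,262:315]=((h[...,1]>190)&(h[...,2]>70))[120:170,262:315]
n,_,st,ce=cv2.connectedComponentsWithStats(m); k=1+np.argmax(st[1:,4]); print(st[k],ce[k])
P=px2w('w4',ce[k],.042); print(P,px2w('w4',(287,144),.042))
if 18<st[k][2]<36 and 18<st[k][3]<36 and abs(ce[k]-[287,144]).max()<4:
    arm.move_gripper(.06)
    arm.move_straight([P[0],P[1],.09],vel=.2)
    arm.move_straight([P[0],P[1],.006],vel=.12); arm.hold(.1); print(arm.observe()['force'])
    arm.move_gripper(.02,15); s=arm.observe(); print(s['gripper_width'],s['grip_force'],s['position'])
    arm.move_straight([P[0],P[1],.11],vel=.15); arm.hold(.1); s=arm.observe(); print(s['gripper_width'],s['grip_force'],s['force'],s['time'])
E
```

```text
[295 150   1   2   2] [295.  150.5]
[ 0.48666889 -0.33730438  0.042     ] [ 0.47765611 -0.33212288  0.042     ]
```

```bash
python3 - <<'E'
import cv2
a=cv2.imread('pics/w4.png')[119:169,262:312]; cv2.imwrite('pics/w4c.png',cv2.resize(cv2.convertScaleAbs(a,alpha=1.5),(600,600),interpolation=cv2.INTER_CUBIC))
E
```

```text
(no output)
```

View pics/w4c.png

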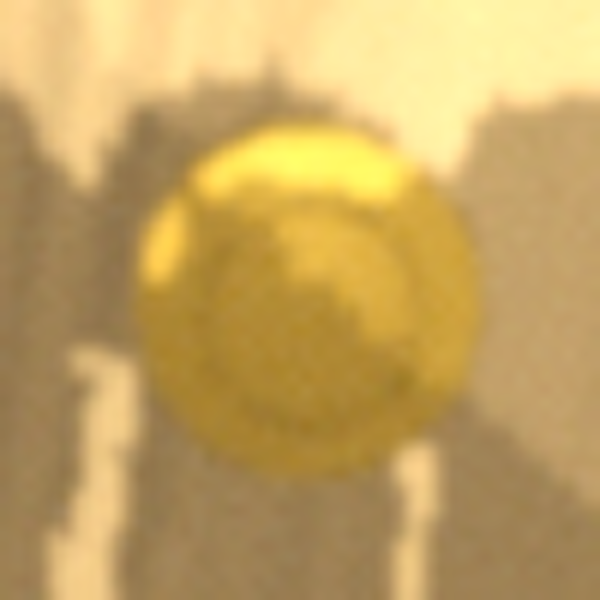

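The crop shows the brass disc with its knob, centred at crop (308,300), which is image (287.2,143.5). Its diameter of about 28 px matches 30 mm.

```bash
python3 - <<'E'
from h import *
P=px2w('w4',(287.2,143.5),.040); print(P)
arm.move_gripper(.06)
arm.move_straight([P[0],P[1],.09],vel=.2)
arm.move_straight([P[0],P[1],.006],vel=.12); arm.hold(.1); print(arm.observe()['force'])
arm.move_gripper(.02,15); s=arm.observe(); print(s['gripper_width'],s['grip_force'],s['position'])
arm.move_straight([P[0],P[1],.13],vel=.15); arm.hold(.2); s=arm.observe(); print(s['gripper_width'],s['grip_force'],s['force'],s['position'],s['time'])
E
```

```text
[ 0.47785432 -0.33172181  0.04      ]
[-0.09497304  0.46906702  0.45175495]
0.029400443754826738 14.999919814872555 [ 0.47786869 -0.3317224   0.00610521]
0.029506770388068055 15.000009363284335 [ 0.65051061  0.44629354 -1.81240702] [ 0.47733531 -0.3313972   0.12904266] 20.275
```

```bash
python3 - <<'E'
from h import *
arm.move_straight(tw(.003,-.001,.12),vel=.2)
arm.move_straight(tw(.003,-.001,.058),vel=.1); arm.hold(.2)
z=.056; f0=arm.observe()['force'][2]
while z>.046:
    z-=.001; arm.move_straight(tw(.003,-.001,z),vel=.02); arm.hold(.08); s=arm.observe()
    d=s['force'][2]-f0; print(round(s['position'][2],4),round(d,2))
    if d>1.2: break
arm.move_gripper(.06); arm.hold(.2)
arm.move_straight(tw(.003,-.001,.16),vel=.15)
arm.move_straight(tw(.003,-.10,.2),vel=.2); arm.hold(.3)
shot('wrist','w5'); print(w2px('w5',tw(.003,-.001,.082)),arm.observe()['time'])
a=cv2.imread('pics/w5.png'); cv2.imwrite('pics/w5c.png',cv2.resize(a[0:225,130:430],(800,600),interpolation=cv2.INTER_CUBIC))
E
```

```text
0.055 -0.05
0.054 0.55
0.053 0.14
0.052 0.44
0.051 0.7
0.05 0.12
0.049 1.38
[278.51644894  89.67455411] 28.0917
```

View pics/w5c.png

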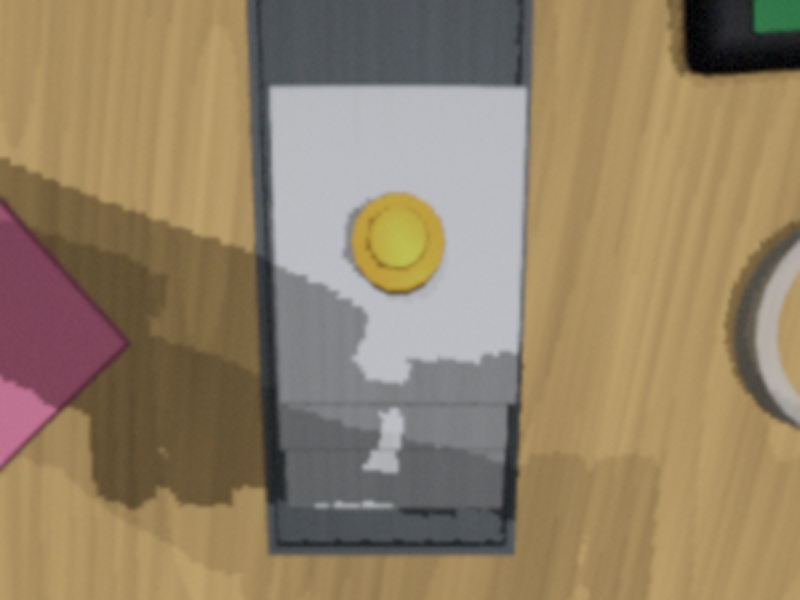

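The crop shows the weight upright at (397,242), on the middle of the top plate (rows 87 to 403). The fan is intact, with edges at rows 403, 448 and 507, so I'm handing in.

```bash
python3 -c "
from h import *
print(arm.close_job())"
```

```text
the job is handed in; nothing more can be done
None
```

The job is handed in at about 28 s of the 58 s: the plates are fanned by about 25–27 mm (middle over bottom, nearer the 30 mm limit than the 20 mm target) and 19 mm (top over middle), and the larger brass weight stands upright at the middle of the top plate; the verdict was not shown.

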